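# Clip the fine diamond plate into the honing station

### The arm

A 6-joint arm with a two-finger parallel gripper is mounted at the origin on the work surface. World frame = base frame: x ahead of the robot, y to its left, z up, the work surface at z = 0. Lengths are in m, angles in rad, forces in N, time in s.
With the tool pointing down it reaches from about 0.25 to 0.775 m from the base axis. Payload 4 kg.
Tool frame: the origin (TCP) lies midway between the tips of the shut fingers; the grasp point (between the pads) lies 19 mm behind it (robot.hold_point_z is the distance from the TCP to the grasp point, in m); z points along the fingers, y is the line along which they close (so a half turn about z gives the same grasp; the last joint's range is limited). The gripper opens to 94 mm and grips with 3 to 60 N. Pads are 16 mm wide; open, the fingers measure 119 mm over their backs; the gripper's body (75 mm by 177 mm) begins 78 mm behind the grasp point.
Start: joints at [-1.426, 0.087, 1.371, -0, 1.684, -0.103], TCP at [0.135, -0.533, 0.206] pointing down, gripper open.
Joint ranges: [-3.1, 3.1], [-0.76, 2.03], [0.27, 2.55], [-1.08, 4.22], [0.17, 2.65], [-2.57, 2.57]. Speed limits (rad/s): [2.79, 2.79, 3.14, 3.14, 3.14, 3.14].

### API

Orientations are given as [roll, pitch, yaw] about the fixed x, y, z axes, in that order (R = Rz(yaw) Ry(pitch) Rx(roll)).
In Python, from bench import readout, imaging, robot gives the robot as it stands.
- The arm moves only by the tool carry_out, never from a script. Its argument "motion" is text: rows parted by semicolons, each of 7 numbers parted by spaces: the shift along the tool's x, y, z each as a share of 200 mm, from -1 to 1, then the turn, a rotation vector about the tool's x, y, z each as a share of 120 degrees, from -1 to 1, then the opening, from 0 (shut) to 1 (fully open). A call has 1 to 12 rows; each row shifts and turns the commanded pose from where the row before left it, along the tool's axes as they then stand; what a row does not reach is not made up. A row lasts 1/8 s, in which the tool goes at most 62.5 mm and 10.7 degrees, less where a joint would pass 70% of its speed; a pose out of reach is approached as far as the arm can. A call with a number of a shift or a turn outside -1 to 1 is refused whole. A call with a gripper value outside its range is refused whole. The fingers move at their own pace and stop on an object; the grip force is fixed at half the most. Time passes only in rows, so rows that do not move let the fingers close. It gives the time, the measured TCP pose, the force, the opening and the grip force at its end, in the units of the state.
- readout.get_obs(): the state, without advancing time (a new reading comes with each control period).
- imaging.snapshot(name): name is "scene" or "top"; returns a dict with "pixels" (400x640x3 uint8, red, green, blue), "fx", "fy", "cx", "cy" (pixels), "dist_coeffs" ([k1, k2, p1, p2, k3] as OpenCV has them; the pictures are not rectified), "R" (3x3) and "t" (3): a world point X has camera coordinates R X + t. Camera axes: x right, y down, z forward; pixel columns grow to the right and rows downward; lengths in m; the calibration is good to about 2 mm. A picture is of the moment at which its call begins. There is no depth.
- robot.close_job(): hands the job in; it is judged then, once.
The state is a dict: "time": time; "joint_positions": joint angles; "qvel": joint speeds; "joint_torque": joint torques, N m; "tool_pos": TCP position; "ee_rot": TCP orientation; "wrist_force": force on the tool from outside, world axes, zero at the start; "wrist_torque": the same for the moment, N m; "width": finger opening in m; "finger_force": force on a finger pad.
Only numpy, scipy, OpenCV 4.12 (cv2) and the standard library are available. Lean on these libraries where they do the work, as an engineer would, in place of code of your own. Each camera call takes 0.05 s, during which the arm holds its last target. There are 200 camera calls.

### The job

Fit the fine (red) diamond plate to the honing station: take it from the rubber mat, slide its two ears into the end slots and push it down past the spring clips until it lies fully home and flat on both seats, grit side up, then let go of it. Work by feel: never force the plate, or the gripper, against the station with more than about one and a half kilos of push, and leave the blue plate and everything else on the bench where it is.

Things in the scene. Friction and masses are not known exactly. Their poses are not given: they have to be found in the camera images.
- plate_red: Fine diamond plate, to be fitted: 44 mm wide (x), 104 long (y), 10 thick, red rim, grey grit face up (+z) with red dots. From each end's middle a steel ear 18 mm wide, 5 thick, sticks out 14 mm along y, round-ended, flush with the underside: 132 mm over the ears, same either end round. Origin: centre of the underside. 0.2 to 0.33 kg. Starts flat on the mat, its long sides free to grip.
- mat: Dark rubber mat, 220 x 310 x 3 mm, fixed on the bench, with both plates lying on it (their undersides at z = 3 mm). Origin: centre of its underside.
- station: Honing station's grey foot, 124 (x) by 206 mm (y), 10 high, screwed to the bench. Origin: centre of its underside; long axis y, z up. On its cross-slide sits the blue head (76 by 190 mm), clamped wherever the last user left it: up to 15 mm either way along x from the foot's middle. The tracker follows the foot, not the head: find the head's offset by eye or feel. Neither moves.
- station_seat (a point): Point 36 mm above the middle of the foot's underside, at the height of the head's two seat ledges (y = 46 to 60 mm either side). Home: the plate's underside at this height, its length along y, its centre here plus the head's offset along x. Between the head's end posts is only a web 22 mm wide, 31 high: fingers have room beside the plate's middle.
- left_end (a point): Point under the +y ear's place if the head were central: 63.5 mm from the middle, seat height. The post here (y = 57 to 91 mm, 52 mm wide in x) has a slot 20 mm wide (x) up to 18 mm above the seats, open upward and to the middle; above it a 45 degree steel lead-in widens to 26 mm at 21 mm above the seats, the post's flat top, on which ears more than 4 mm off land.
- right_end (a point): The same at the -y end. In each slot a brass-coloured sprung clip yields outward (y) 6 mm: its leaf meets the ear's end when the underside is about 17 mm above the seats; its nose, 7 mm above them, stands 3 mm in the way. Passing both takes some 4 to 10 N down; from about 4 mm above the seats they snap over the ears and hold them. 4 mm error along y is harmless.
- plate_blue: The coarse diamond plate, the same in size and shape as the red one but with a blue rim and blue dots, lying on the same mat. Leave it alone. Origin: centre of the underside.
- oil_bottle: White oil bottle with yellow label, 48 mm across, 140 mm high, standing on the bench; origin centre of its base. Leave alone.
- strop: Leather-faced wooden strop block, 60 x 200 x 20 mm, lying on the bench; origin centre of its underside. Leave alone.
- driver: Screwdriver about 200 mm long lying on the bench; origin under its middle. Leave alone.
- sight: Black bow sight with a green ring, 85 mm long and about 85 mm high, on the bench; origin centre of its underside. Leave alone.
- wax_tin: Brass-coloured round tin, 66 mm across, 30 mm high; origin centre of its base. Leave alone.
- mug: White mug, 80 mm across, 95 mm high; origin centre of its base. Leave alone.
There are look-alikes about, which are no part of the job. Leave any yellow look-alike of the plate_red alone. Several things have the shape of the station; the one meant has the colours described above.

How it is judged:
By the outcome, as a careful person would: the job done as asked, in the order asked, and still so for the second after the job is handed in, with the robot touching nothing.
It also fails if it takes over 70 s, if anything falls off the work surface, if the arm or the gripper's body presses on something with over 40 N, if the wrist force passes 120 N, or if a joint passes its speed limit or range.

## Working session

There is one attempt and no reset: what is moved stays moved. The work goes in short steps, Python scripts to look and compute and a tool call to move; the robot and the scene stay as the last step left them, time stands still between calls to the robot, and variables do not carry over. Pictures are saved under pics/ and viewed, at most 10 in all, crops included, and the job is handed in when it is done.

Besides the shell and the picture viewer there is one more tool, called after ">>>" as name(argument=value, ...), one argument or row to a line, values as JSON. carry_out: Moves the arm, as the interface text tells. Its arguments: {"type":"object","properties":{"motion":{"type":"string"}},"required":["motion"]}

```bash
mkdir -p pics; ls
python3 - <<'E'
from bench import readout, imaging, robot
import cv2,numpy as np
o=readout.get_obs();print({k:np.round(v,3).tolist() for k,v in o.items()})
for n in("scene","top"):
    s=imaging.snapshot(n);cv2.imwrite(f"pics/{n}0.png",s["pixels"][:,:,::-1]);np.savez(f"{n}0.npz",**s)
    print(n,s["fx"],s["fy"],s["cx"],s["cy"],s["dist_coeffs"],np.round(s["R"],3).tolist(),s["t"], (-s["R"].T@s["t"]))
E
```

```text
pics
{'time': 0.0, 'joint_positions': [-1.426, 0.088, 1.372, -0.0, 1.684, -0.103], 'qvel': [0.001, -0.001, -0.0, 0.002, -0.001, 0.002], 'joint_torque': [-0.0, -34.018, -30.243, 0.072, 0.033, -0.0], 'tool_pos': [0.135, -0.533, 0.204], 'ee_rot': [-3.139, -0.0, 0.248], 'wrist_force': [-0.435, 0.764, -0.173], 'wrist_torque': [0.022, 0.008, -0.054], 'finger_force': 0.0, 'width': 0.094}
scene 466.19147153732257 466.19147153732257 314.60450140027626 202.06967653112105 [-0.12861942  0.          0.          0.          0.        ] [[-0.458, 0.889, -0.003], [0.657, 0.336, -0.675], [-0.599, -0.311, -0.738]] [ 0.25082019 -0.31090953  1.8017013 ] [1.39880256 0.44206341 1.11965817]
top 369.5784978909205 369.5784978909205 324.16482280801483 200.42371763651957 [0.0191111 0.        0.        0.        0.       ] [[0.002, -1.0, -0.014], [-0.992, 0.0, -0.128], [0.128, 0.014, -0.992]] [-0.01100428  0.51039207  0.99789439] [ 0.37880844 -0.02551072  1.05464105]
```

View pics/scene0.png

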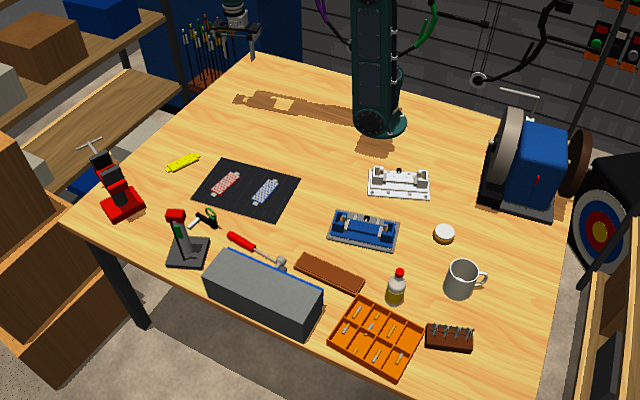

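View pics/top0.png

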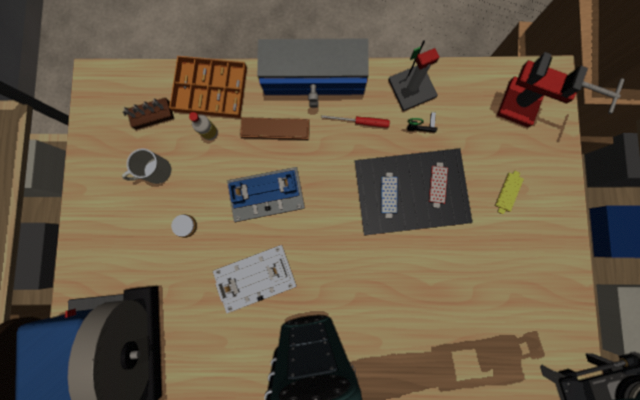

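The scene view shows the red plate at (225,183), blue at (264,192) and yellow at (183,162). The blue-headed station is at (363,230), with a white look-alike at (400,183). 
In the top view, red is at (439,185), blue at (390,194), yellow at (510,191), the station at (266,194) and the white look-alike at (255,279). 
By the description I choose red at (439,185) and the blue head on the grey foot at (266,194), and check both in a close crop.

```bash
cat > h.py <<'E'
import numpy as np,cv2
def load(n): return dict(np.load(n))
def ray(s,px):
    K=np.array([[s["fx"],0,s["cx"]],[0,s["fy"],s["cy"]],[0,0,1]],float)
    u=cv2.undistortPoints(np.array(px,float).reshape(-1,1,2),K,s["dist_coeffs"]).reshape(-1,2)
    d=np.c_[u,np.ones(len(u))]@s["R"]
    return -s["R"].T@s["t"],d
def plane(s,px,z):
    c,d=ray(s,px); return c+d*((z-c[2])/d[:,2])[:,None]
def tri(s1,p1,s2,p2):
    (a,d),(b,e)=ray(s1,p1),ray(s2,p2);d=d[0];e=e[0]
    k=np.linalg.lstsq(np.c_[d,-e],b-a,rcond=None)[0]
    P,Q=a+k[0]*d,b+k[1]*e; return (P+Q)/2,np.linalg.norm(P-Q)
def hsv(s): return cv2.cvtColor(s["pixels"],cv2.COLOR_RGB2HSV)
def mask(s,lo,hi,box):
    m=cv2.inRange(hsv(s),np.array(lo),np.array(hi));o=np.zeros_like(m);x0,y0,x1,y1=box;o[y0:y1,x0:x1]=m[y0:y1,x0:x1];return o
E
python3 - <<'E'
from h import *
S,T=load("scene0.npz"),load("top0.npz")
def crop(s,b,w,h): x0,y0,x1,y1=b; return cv2.resize(s["pixels"][y0:y1,x0:x1,::-1],(w,h),interpolation=cv2.INTER_NEAREST)
a=np.hstack([crop(T,(220,160,310,227),400,298),crop(T,(400,150,490,217),400,298)])
b=np.hstack([crop(S,(320,200,410,267),400,298),crop(S,(185,150,275,217),400,298)])
cv2.imwrite("pics/c1.png",np.vstack([a,b]))
for n,s,rb,sb in(("T",T,(420,155,458,215),(220,160,310,227)),("S",S,(205,165,245,203),(320,200,410,267))):
    m=mask(s,(0,0,0),(179,255,255),rb)&cv2.inRange(s["pixels"].max(2),75,255)
    m=cv2.morphologyEx(m,cv2.MORPH_CLOSE,np.ones((3,3)))
    c=max(cv2.findContours(m,0,2)[0],key=cv2.contourArea);print(n,"red",cv2.minAreaRect(c))
    print(plane(s,cv2.boxPoints(cv2.minAreaRect(c)),.010).round(4).tolist())
    m=mask(s,(100,120,40),(125,255,255),sb)
    c=max(cv2.findContours(m,0,2)[0],key=cv2.contourArea);print(n,"blue",cv2.minAreaRect(c))
E
```

```text
T red ((438.0827941894531, 184.5069122314453), (16.858234405517578, 45.50892639160156), 4.763641834259033)
[[0.496, -0.3035, 0.01], [0.627, -0.3187, 0.01], [0.6228, -0.3663, 0.01], [0.492, -0.3505, 0.01]]
T blue ((263.13037109375, 188.84738159179688), (25.368860244750977, 66.93283081054688), 79.15969848632812)
S red ((224.3260040283203, 183.30665588378906), (11.595388412475586, 35.603790283203125), 48.012786865234375)
[[0.6151, -0.3671, 0.01], [0.4787, -0.3528, 0.01], [0.5025, -0.3047, 0.01], [0.6353, -0.3208, 0.01]]
S blue ((363.01715087890625, 228.72109985351562), (63.134090423583984, 25.279129028320312), 12.26477336883545)
```

View pics/c1.png

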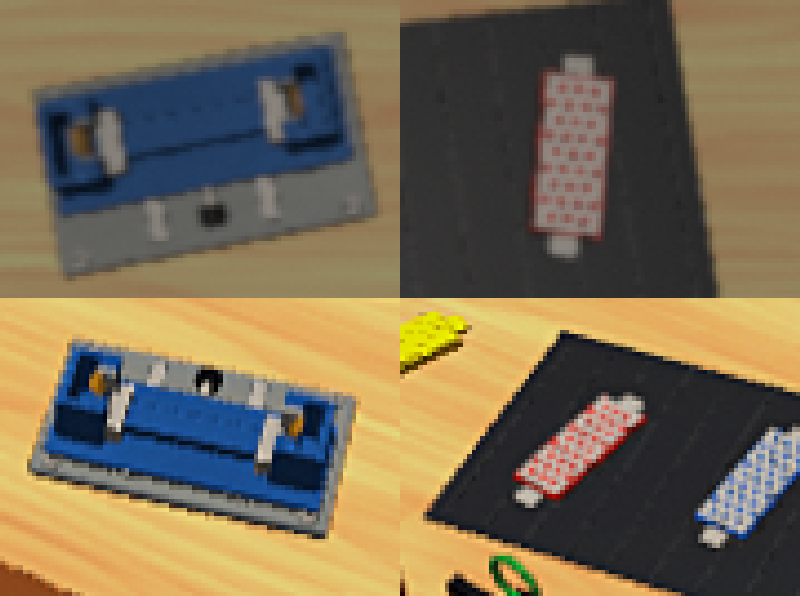

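The crops confirm the choices. The plate with the red rim and dots lies with its long axis roughly along world x. The station has a grey foot and blue head, offset to +x, with white seat ledges and brass clips. 
Both views put the plate at about (0.559, -0.335), with its top at about 10 mm and a size of about 132 x 47 mm, so I'm moving above it.

>>> carry_out(
  motion="0.287 -0.055 0 0 0 0 1;0.287 -0.055 0 0 0 0 1;0.287 -0.055 0 0 0 0 1;0.287 -0.055 0 0 0 0 1;0.287 -0.055 0 0 0 0 1;0.287 -0.055 0 0 0 0 1;0.287 -0.055 0 0 0 0 1;0.287 -0.055 0 0 0 0 1;0 0 0.2 0 0 0.0867 1;0 0 0.2 0 0 0.0867 1;0 0 0 0 0 0 1",
)

```text
time: 1.48
tool_pos: [0.5561, -0.3332, 0.12]
ee_rot: [-3.136, 0.009, -0.113]
wrist_force: [-0.6, 0.7, 0.9]
width: 0.0941
finger_force: 0.0
```

Run:
```python
from h import *
S,T=load("scene0.npz"),load("top0.npz")
def crop(s,b,w,h): x0,y0,x1,y1=b; return cv2.resize(s["pixels"][y0:y1,x0:x1,::-1],(w,h),interpolation=cv2.INTER_CUBIC)
# scale 10 about: 78x29.. 
a=np.vstack([crop(T,(226,164,306,192),800,280),crop(T,(226,192,306,224),800,320)])
cv2.imwrite("pics/c2.png",a)
b=crop(S,(325,205,405,255),800,500);cv2.imwrite("pics/c3.png",b)
```

```text
(no output)
```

View pics/c2.png

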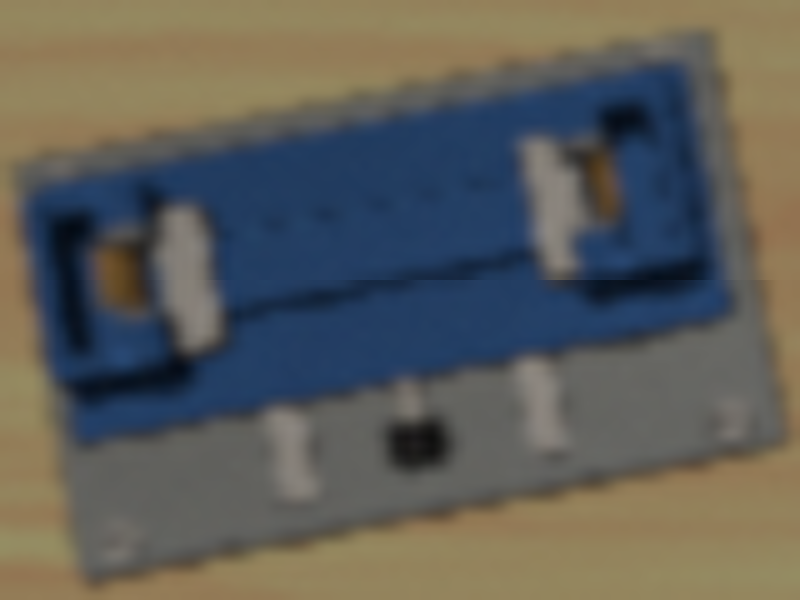

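View pics/c3.png

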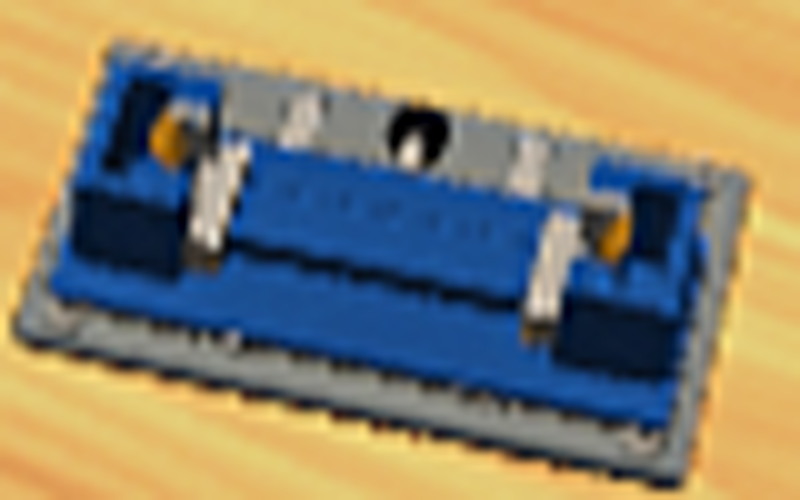

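The top crop shows the ledge inner edges at (212,205)-(224,338) and (522,140)-(543,275), with foot corners at (20,165), (715,35), (785,440) and (90,580). The scene crop shows the same ledges at (525,325)-(552,212) and (222,250)-(248,145).

Run:
```python
from h import *
S,T=load("scene0.npz"),load("top0.npz")
t=lambda p:(np.array(p)+.5)/10-.5+[226,164]
sc=lambda p:(np.array(p)+.5)/10-.5+[325,205]
prs=[((212,205),(525,325)),((224,338),(552,212)),((522,140),(222,250)),((543,275),(248,145))]
L=[]
for a,b in prs:
    P,e=tri(T,t(a),S,sc(b));L.append(plane(T,t(a),.036)[0]);print(P.round(4),round(e,4),"T@36",L[-1].round(4),"S@36",plane(S,sc(b),.036)[0].round(4))
L=np.array(L);print("seat centre",L.mean(0).round(4),"gap",np.linalg.norm(L[:2].mean(0)-L[2:].mean(0)))
d=L[:2].mean(0)-L[2:].mean(0);print("yaw of +y axis",np.degrees(np.arctan2(d[1],d[0])))
F=plane(T,np.array([t(p) for p in[(20,165),(715,35),(785,440),(90,580)]]),.01);print(F.round(4).tolist(),F.mean(0))
for i in range(4):
    v=F[(i+1)%4]-F[i];print(np.linalg.norm(v).round(4),np.degrees(np.arctan2(v[1],v[0])).round(2))
F=plane(S,np.array([sc(p) for p in[(112,42),(750,175),(680,488),(15,330)]]),.01);print(F.round(4).tolist(),F.mean(0))
for i in range(4):
    v=F[(i+1)%4]-F[i];print(np.linalg.norm(v).round(4),np.degrees(np.arctan2(v[1],v[0])).round(2))
# grip plate triangulation: top face corners via two views' mask centroids
print("plate", tri(T,(438.08,184.51),S,(224.33,183.31)))
```

```text
[0.5561 0.21   0.0307] 0.0054 T@36 [0.5563 0.2063 0.036 ] S@36 [0.5588 0.2135 0.036 ]
[0.5176 0.2032 0.0381] 0.0038 T@36 [0.5187 0.2019 0.036 ] S@36 [0.5148 0.2043 0.036 ]
[0.5742 0.1207 0.0362] 0.0023 T@36 [0.5747 0.1197 0.036 ] S@36 [0.5735 0.1216 0.036 ]
[0.5357 0.1127 0.0401] 0.0002 T@36 [0.5364 0.1131 0.036 ] S@36 [0.5324 0.1115 0.036 ]
seat centre [0.5465 0.1602 0.036 ] gap 0.08952552966200024
yaw of +y axis 101.65523571202287
[[0.5725, 0.2678, 0.01], [0.6104, 0.0681, 0.01], [0.4929, 0.0469, 0.01], [0.453, 0.2438, 0.01]] [0.53219554 0.1566473  0.01      ]
0.2033 -79.24
0.1195 -169.77
0.2009 101.46
0.1219 11.39
[[0.4921, 0.0472, 0.01], [0.4516, 0.2483, 0.01], [0.5745, 0.272, 0.01], [0.6105, 0.0712, 0.01]] [0.53217524 0.15967693 0.01      ]
0.2052 101.39
0.1252 10.89
0.2039 -79.85
0.1208 -168.5
plate (array([ 0.55930587, -0.335497  ,  0.00981332]), np.float64(0.0015242500142633013))
```

>>> carry_out(
  motion="0.015 0.01 0.2 0 0 0 1;0 0 0.2 0 0 0 1;0 0 0.1 0 0 0 1;0 0 0.05 0 0 0 1;0 0 0 0 0 0 1",
)

```text
time: 2.1
tool_pos: [0.5617, -0.338, 0.0164]
ee_rot: [3.141, -0.001, -0.115]
wrist_force: [-0.7, -0.8, 0.6]
width: 0.0937
finger_force: 0.0
```

>>> carry_out(
  motion="-0.015 -0.011 0.03 0 0 0 1;0 0 0.027 0 0 0 1;0 0 0 0 0 0 1;0 0 0 0 0 0 0;0 0 0 0 0 0 0;0 0 0 0 0 0 0;0 0 0 0 0 0 0;0 0 0 0 0 0 0",
)

```text
time: 3.1
tool_pos: [0.5585, -0.3351, 0.0041]
ee_rot: [3.141, -0.0, -0.115]
wrist_force: [0.5, 0.5, -0.5]
width: 0.0471
finger_force: 0.0
```

>>> carry_out(
  motion="0 0 0 0 0 0 0;0 0 0 0 0 0 0;0 0 0 0 0 0 0",
)

```text
time: 3.48
tool_pos: [0.5585, -0.3351, 0.0041]
ee_rot: [3.141, -0.0, -0.115]
wrist_force: [0.7, -0.3, -0.6]
width: 0.0434
finger_force: 30.0
```

>>> carry_out(
  motion="0 0 -0.1 0 0 0 0;0 0 -0.3 0 0 0 0;0 0 -0.3 0 0 0 0;-0.043 -0.307 0 0 0 0 0;-0.043 -0.307 0 0 0 0 0;-0.043 -0.307 0 0 0 0 0;-0.043 -0.307 0 0 0 0 0;-0.043 -0.307 0 0 0 0 0;-0.043 -0.307 0 0 0 0 0;-0.043 -0.307 0 0 0 0 0;-0.043 -0.307 0 0 0 0 0;0 0 0 0 0 0 0",
)

```text
time: 4.97
tool_pos: [0.5458, 0.1653, 0.145]
ee_rot: [-3.14, -0.0, -0.108]
wrist_force: [-0.0, -0.7, -2.9]
width: 0.0437
finger_force: 30.0
```

>>> carry_out(
  motion="0 0 0 0 0 -0.0816 0;0 0 0 0 0 -0.0816 0;0 0 0 0 0 -0.0816 0;0 0 0 0 0 -0.0816 0;0 0 0 0 0 -0.0816 0;0 0 0 0 0 -0.0816 0;0 0 0 0 0 -0.0816 0;0 0 0 0 0 -0.0816 0;0 0 0 0 0 -0.0816 0;0 0 0 0 0 -0.0816 0;0 0 0 0 0 -0.0816 0;0 0 0 0 0 0 0",
)

```text
time: 6.48
tool_pos: [0.5468, 0.1597, 0.1447]
ee_rot: [3.141, 0.001, 1.761]
wrist_force: [-0.0, 0.7, -2.9]
width: 0.0435
finger_force: 30.0
```

>>> carry_out(
  motion="0 0 0.15 0 0 0 0;0 0 0.15 0 0 0 0;0 0 0.075 0 0 0 0;0 0 0 0 0 0 0;0 0 0 0 0 0 0",
)

```text
time: 7.1
tool_pos: [0.5478, 0.1608, 0.0706]
ee_rot: [3.139, 0.0, 1.764]
wrist_force: [0.4, -0.5, -2.2]
width: 0.0435
finger_force: 30.0
```

Run:
```python
from bench import readout, imaging
from h import *
for n in("scene","top"): np.savez(f"{n}1.npz",**imaging.snapshot(n))
S,T=load("scene1.npz"),load("top1.npz")
def crop(s,b,w,h): x0,y0,x1,y1=b; return cv2.resize(s["pixels"][y0:y1,x0:x1,::-1],(w,h),interpolation=cv2.INTER_CUBIC)
cv2.imwrite("pics/c4.png",np.vstack([crop(T,(221,164,311,200),720,288),crop(S,(320,195,410,234),720,312)]))
```

```text
(no output)
```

View pics/c4.png

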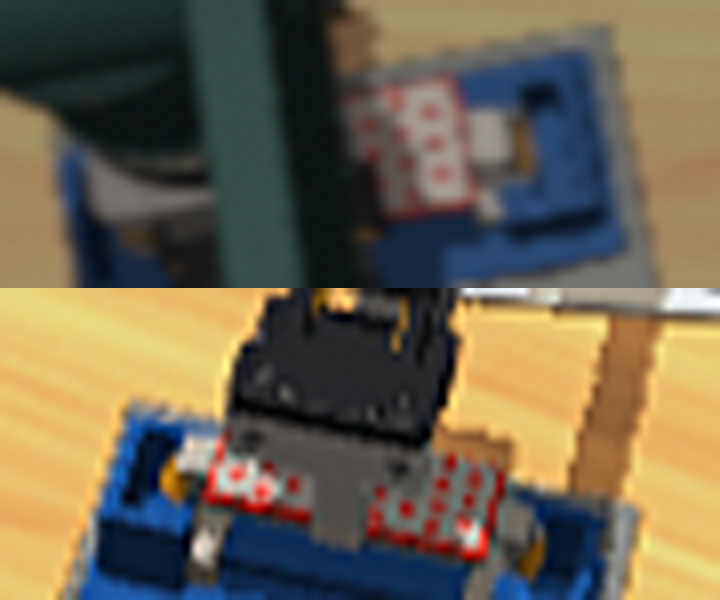

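The plate hovers over the station. In the top crop the -y ear is centred near (490,140), just inside the brass clip at (525,145). In the scene crop the ears line up with the slots at (198,167) and (518,240). I'll now measure the cross offset of the ears against the head.

Run:
```python
from h import *
S,T=load("scene0.npz"),load("top0.npz")
t=lambda p:(np.array(p)+.5)/10-.5+[226,164]
sc=lambda p:(np.array(p)+.5)/10-.5+[325,205]
y4=lambda p,o,k=8:(np.array(p)+.5)/8-.5+o
a=np.radians(11.1);ex=np.array([np.cos(a),np.sin(a)]);ey=np.array([-np.sin(a),np.cos(a)]);O=np.array([.532,.158])
st=lambda P:(np.round(1000*np.array([(P[:2]-O)@ex,(P[:2]-O)@ey]),1)).tolist()
def show(l,s,f,pts,z):
    for p in pts: print(l,p,st(plane(s,f(p),z)[0]))
show("T post -x edge (+26)",T,t,[(60,375),(185,355),(585,285),(700,262)],.057)
show("S post +x edge (-26)",S,sc,[(80,190),(185,215),(565,300),(690,322)],.057)
show("T seats",T,t,[(212,205),(224,338),(522,140),(543,275)],.036)
show("S seats",S,sc,[(525,325),(552,212),(222,250),(248,145)],.036)
show("T clip",T,t,[(122,275),(602,180)],.055)
show("S clip",S,sc,[(168,135),(618,232)],.055)
show("T ear",T,lambda p:y4(p,[221,164]),[(492,108),(492,168)],.0745)
show("T plate corners",T,lambda p:y4(p,[221,164]),[(462,78),(476,208)],.0795)
show("S ears",S,lambda p:y4(p,[320,195]),[(198,167),(518,240)],.0745)
print("tcp",st(np.array([.5478,.1608])))
```

```text
T post -x edge (+26) (60, 375) [-9.8, 87.2]
T post -x edge (+26) (185, 355) [-10.9, 52.8]
T post -x edge (+26) (585, 285) [-13.0, -57.9]
T post -x edge (+26) (700, 262) [-12.8, -89.9]
S post +x edge (-26) (80, 190) [39.9, -86.6]
S post +x edge (-26) (185, 215) [40.7, -54.3]
S post +x edge (-26) (565, 300) [41.5, 59.9]
S post +x edge (-26) (690, 322) [39.6, 96.6]
T seats (212, 205) [33.1, 42.7]
T seats (224, 338) [-4.7, 45.6]
T seats (522, 140) [34.5, -45.9]
T seats (543, 275) [-4.3, -44.9]
S seats (525, 325) [37.0, 49.3]
S seats (552, 212) [-7.9, 48.8]
S seats (222, 250) [33.8, -43.7]
S seats (248, 145) [-8.6, -45.7]
T clip (122, 275) [14.6, 66.6]
T clip (602, 180) [15.2, -67.4]
S clip (168, 135) [10.2, -67.0]
S clip (618, 232) [10.3, 70.2]
T ear (492, 108) [25.3, -61.5]
T ear (492, 168) [5.1, -57.9]
T plate corners (462, 78) [36.2, -53.8]
T plate corners (476, 208) [-8.2, -50.7]
S ears (198, 167) [14.3, -57.7]
S ears (518, 240) [16.4, 63.0]
tcp [16.0, -0.3]
```

>>> carry_out(
  motion="0 -0.0045 0.025 0 0 0 0;0 0 0.025 0 0 0 0;0 0 0.005 0 0 0 0;0 0 0.005 0 0 0 0;0 0 0 0 0 0 0",
)

```text
time: 7.82
tool_pos: [0.5459, 0.1606, 0.057]
ee_rot: [-3.142, 0.0, 1.765]
wrist_force: [0.1, -1.1, -2.3]
width: 0.0436
finger_force: 30.0
```

>>> carry_out(
  motion="0 0 0.005 0 0 0 0;0 0 0.005 0 0 0 0;0 0 0 0 0 0 0",
)

```text
time: 8.2
tool_pos: [0.5457, 0.1606, 0.0549]
ee_rot: [-3.141, 0.0, 1.765]
wrist_force: [-0.3, -0.2, -3.4]
width: 0.0435
finger_force: 30.0
```

>>> carry_out(
  motion="0 0 0.005 0 0 0 0;0 0 0.005 0 0 0 0;0 0 0 0 0 0 0",
)

```text
time: 8.57
tool_pos: [0.5459, 0.1605, 0.0531]
ee_rot: [3.142, 0.0, 1.765]
wrist_force: [0.3, -0.5, -2.3]
width: 0.0435
finger_force: 30.0
```

>>> carry_out(
  motion="0 0 0.005 0 0 0 0;0 0 0 0 0 0 0",
)

```text
time: 8.82
tool_pos: [0.5461, 0.1607, 0.0522]
ee_rot: [3.141, 0.0, 1.765]
wrist_force: [0.1, 0.3, -1.8]
width: 0.0437
finger_force: 30.0
```

>>> carry_out(
  motion="0 0 0.01 0 0 0 0;0 0 0.005 0 0 0 0;0 0 0 0 0 0 0",
)

```text
time: 9.2
tool_pos: [0.546, 0.1606, 0.0491]
ee_rot: [3.141, 0.0, 1.765]
wrist_force: [1.4, 0.0, -1.8]
width: 0.0436
finger_force: 30.0
```

>>> carry_out(
  motion="0 0 0.005 0 0 0 0;0 0 0.005 0 0 0 0;0 0 0 0 0 0 0",
)

```text
time: 9.57
tool_pos: [0.546, 0.1606, 0.0471]
ee_rot: [3.141, 0.0, 1.765]
wrist_force: [0.1, 0.6, -0.7]
width: 0.0437
finger_force: 30.0
```

>>> carry_out(
  motion="0 0 0.005 0 0 0 0;0 0 0.005 0 0 0 0;0 0 0 0 0 0 0",
)

```text
time: 9.95
tool_pos: [0.546, 0.1606, 0.0451]
ee_rot: [3.141, 0.0, 1.765]
wrist_force: [0.2, 0.8, 1.8]
width: 0.0435
finger_force: 30.0
```

>>> carry_out(
  motion="0 0 0.005 0 0 0 0;0 0 0 0 0 0 0",
)

```text
time: 10.2
tool_pos: [0.5461, 0.1606, 0.0444]
ee_rot: [3.141, 0.0, 1.765]
wrist_force: [0.2, 0.4, 3.8]
width: 0.0432
finger_force: 30.0
```

>>> carry_out(
  motion="0 0 0.005 0 0 0 0;0 0 0 0 0 0 0",
)

```text
time: 10.45
tool_pos: [0.5462, 0.1607, 0.0438]
ee_rot: [3.14, -0.0, 1.765]
wrist_force: [0.2, -0.3, 4.8]
width: 0.0437
finger_force: 30.0
```

>>> carry_out(
  motion="0 0 0.005 0 0 0 0;0 0 0 0 0 0 0",
)

```text
time: 10.7
tool_pos: [0.5459, 0.1605, 0.0413]
ee_rot: [-3.142, 0.0, 1.764]
wrist_force: [1.9, -1.4, -1.8]
width: 0.0437
finger_force: 30.0
```

>>> carry_out(
  motion="0 0 0.005 0 0 0 0;0 0 0.005 0 0 0 0;0 0 0 0 0 0 0",
)

```text
time: 11.08
tool_pos: [0.5457, 0.16, 0.04]
ee_rot: [-3.141, 0.001, 1.764]
wrist_force: [0.4, -2.9, 2.8]
width: 0.0437
finger_force: 30.0
```

>>> carry_out(
  motion="0 0 0.005 0 0 0 0;0 0 0 0 0 0 0",
)

```text
time: 11.32
tool_pos: [0.5455, 0.1602, 0.0383]
ee_rot: [-3.141, 0.001, 1.765]
wrist_force: [0.1, -2.5, 0.0]
width: 0.0435
finger_force: 30.0
```

>>> carry_out(
  motion="0 0 0.005 0 0 0 0;0 0 0 0 0 0 0",
)

```text
time: 11.58
tool_pos: [0.5453, 0.1606, 0.0371]
ee_rot: [-3.14, -0.0, 1.765]
wrist_force: [0.5, -2.5, -3.6]
width: 0.0436
finger_force: 30.0
```

>>> carry_out(
  motion="0 0 0.003 0 0 0 0;0 0 0 0 0 0 0",
)

```text
time: 11.82
tool_pos: [0.5453, 0.1606, 0.0371]
ee_rot: [-3.14, -0.0, 1.765]
wrist_force: [-0.2, -3.0, -1.3]
width: 0.0435
finger_force: 30.0
```

>>> carry_out(
  motion="0 0 0.003 0 0 0 0;0 0 0 0 0 0 0",
)

```text
time: 12.08
tool_pos: [0.5454, 0.1606, 0.0371]
ee_rot: [-3.141, -0.0, 1.765]
wrist_force: [-2.9, -2.2, 1.1]
width: 0.0434
finger_force: 30.0
```

>>> carry_out(
  motion="0 0 0.003 0 0 0 0;0 0 0 0 0 0 0",
)

```text
time: 12.32
tool_pos: [0.5454, 0.1606, 0.0371]
ee_rot: [-3.141, -0.0, 1.765]
wrist_force: [-5.3, -2.5, 6.0]
width: 0.0439
finger_force: 30.0
```

The z reading stays at 37.1 mm as the force rises, which puts the underside at 36 mm on the seats. I'm easing the push off and letting go.

>>> carry_out(
  motion="0 0 -0.008 0 0 0 0;0 0 0 0 0 0 0;0 0 0 0 0 0 0.75;0 0 0 0 0 0 0.75;0 0 0 0 0 0 0.75;0 0 0 0 0 0 0.75",
)

```text
time: 13.08
tool_pos: [0.5461, 0.1608, 0.0381]
ee_rot: [3.141, -0.0, 1.765]
wrist_force: [0.4, -0.6, 0.2]
width: 0.0703
finger_force: 0.0
```

>>> carry_out(
  motion="0 0 -0.02 0 0 0 0.75;0 0 -0.1 0 0 0 0.75;0 0 -0.3 0 0 0 0.75;0 0 -0.3 0 0 0 0.75;0 -0.3 0 0 0 0 0.75;0 -0.3 0 0 0 0 0.75;0 -0.3 0 0 0 0 0.75;0 0 0 0 0 0 0.75",
)

```text
time: 14.08
tool_pos: [0.366, 0.1255, 0.182]
ee_rot: [3.141, 0.0, 1.765]
wrist_force: [0.6, 0.3, 0.7]
width: 0.0707
finger_force: 0.0
```

Run:
```python
from bench import readout, imaging
from h import *
for n in("scene","top"): np.savez(f"{n}2.npz",**imaging.snapshot(n))
S,T=load("scene2.npz"),load("top2.npz")
def crop(s,b,w,h): x0,y0,x1,y1=b; return cv2.resize(s["pixels"][y0:y1,x0:x1,::-1],(w,h),interpolation=cv2.INTER_CUBIC)
cv2.imwrite("pics/c5.png",np.vstack([crop(T,(221,164,311,200),720,288),crop(S,(320,195,410,234),720,312)]))
```

```text
(no output)
```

View pics/c5.png

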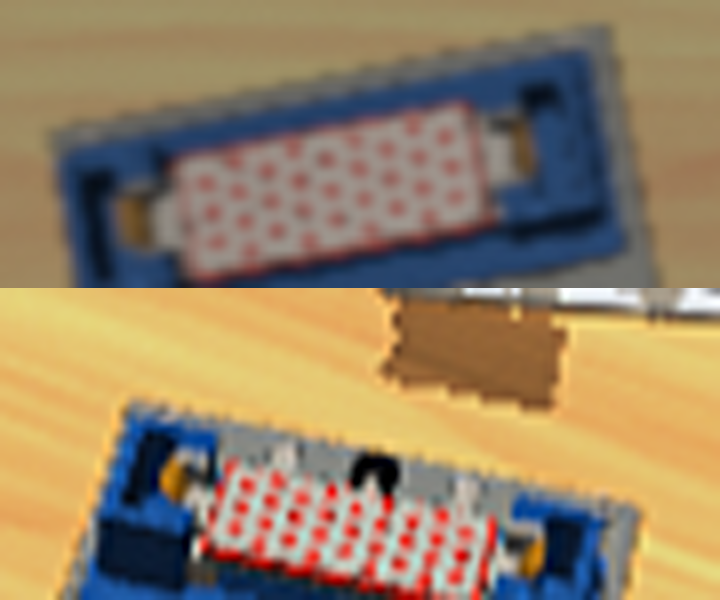

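The red plate lies grit up with both ears in the slots behind the clips. Top-crop corners are (172,158), (190,275), (470,103) and (493,222). I'll check by triangulation that it is level, then hand in if it is.

Run:
```python
from h import *
from bench import robot
S,T=load("scene2.npz"),load("top2.npz")
f=lambda p,o:(np.array(p)+.5)/8-.5+np.array(o)
Z=[]
for a,b in[((172,158),(478,312)),((190,275),(495,230)),((470,103),(205,257)),((493,222),(228,172))]:
    P,e=tri(T,f(a,[221,164]),S,f(b,[320,195]));Z.append(P[2]);print(P.round(4),round(e,4))
Z=np.array(Z);d=Z[:2].mean()-Z[2:].mean();print("mean",Z.mean(),"end diff",d)
if abs(d)<.006 and abs(Z.mean()-.046)<.006: print(robot.close_job())
```

```text
[0.5554 0.2168 0.0506] 0.0018
[0.5151 0.2085 0.0501] 0.0003
[0.5751 0.115  0.0475] 0.0028
[0.5334 0.1059 0.048 ] 0.0019
mean 0.04904277861188125 end diff 0.002602909067408732
the job is handed in; nothing more can be done
None
```

The red plate is fitted grit side up and let go, with both ears past the clips. By feel the underside stopped at 36 mm, and a two-view check put the ends level to within 2.6 mm, about the camera's accuracy. The highest push I read was about 9 N, at the end of a step, and the job is handed in.

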